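# Switch on the square LED candle for its light check

## Robot

A 6-joint arm with a two-finger parallel gripper is mounted at the origin on the work surface. World frame = base frame: x ahead of the robot, y to its left, z up, the work surface at z = 0. Lengths are in m, angles in rad, forces in N, time in s.
With the tool pointing down it reaches from about 0.4 to 0.825 m from the base axis. Payload 7 kg.
Tool frame: the origin (TCP) lies on the mounting face of the last link; the fingertips stand arm.tcp_to_tips ahead of it and the grasp point (between the pads) lies 159 mm ahead of it (arm.tcp_to_tips is the distance from the TCP to the fingertips, in m); z points along the fingers, y is the direction in which the jaws open and shut (so a half turn about z gives the same grasp; the last joint's range is limited). The gripper opens to 88 mm and grips with 3 to 60 N. Pads are 19 mm wide; open, the fingers measure 130 mm over their backs; the gripper's body (78 mm by 193 mm) begins 47 mm behind the grasp point.
Start: joints at [1.511, 0.359, 0.012, 0, -1.224, -0.288], TCP at [0.23, 0.635, 0.405] pointing down, gripper open.
Joint ranges: [-3.07, 3.07], [-1.43, 2.12], [-1.02, 1.25], [-3.03, 1.67], [-3.05, -0], [-3.03, 3.03]. Speed limits (rad/s): [2.39, 2.39, 3.01, 3.14, 3.14, 3.14].

## Interface

Orientations are given as [roll, pitch, yaw] about the fixed x, y, z axes, in that order (R = Rz(yaw) Ry(pitch) Rx(roll)).
In Python, from station import arm, cams, job_done, finder gives the robot as it stands.
- The arm moves only by the tool play_rows, never from a script. Its argument "targets" is a list that holds one entry, the list of rows, each a list of 4 numbers: the shift along the tool's x, y, z in m, then the turn about the tool's z in degrees. A call has 1 to 5 rows; each row is the pose to reach, as a shift and turn from the pose commanded when the call began, along the tool's axes at that moment; what a row does not reach only later rows make up. A row lasts 1/8 s, in which the tool goes at most 62.5 mm and 10.7 degrees, less where a joint would pass 70% of its speed; a pose out of reach is approached as far as the arm can. A call with a gripper value outside its range is refused whole. "grip" is the closure in counts, from 0 (fully open) to 255 (shut), set as the call begins (left out, the last holds). The fingers move at their own pace and stop on an object; "newtons" is the grip in N (left out, the last holds). Time passes only in rows, so rows that repeat a pose let the fingers close. It gives the time, the measured TCP pose, the force and the opening at its end, in the units of the state.
- arm.get_state(): the state, without advancing time (a new reading comes with each control period).
- cams.grab_frame(name): name is "scene" or "top" or "wrist"; returns (picture, depth): 384x512x3 uint8, red, green, blue; 384x512 float32, m along the optical axis (not along the pixel's ray), 0 where there is no reading.
- cams.camera_params(name): a dict with "intrinsics" (3x3 intrinsics, pixels), "position" and "attitude" of the camera in the world. Camera axes: x right, y down, z forward; pixel columns grow to the right and rows downward; lengths in m; the calibration is good to about 2 mm. A picture is of the moment at which its call begins: read the wrist's pose just before it. camera_params takes no time and is no camera call; for the wrist camera it gives the pose at the moment of the call.
- job_done(): hands the job in, once; it reports no verdict.
Trained networks look in the newest picture that a camera, given by its name, has taken for a name from the list of things; names that differ only in an ending like _2 or _b are one class to them, and where a whole thing is asked for, a point or a joint stands for the part that bears it (a point fixed in the world has none). Each returns a list of dicts, best first, with "score" (0 to 1); they miss things now and then, are a little off and sometimes report something else, mostly with a low value. They report only what shows in the picture. A call takes as long as a camera call. They do not tell look-alikes from the thing itself.
- finder.find_in(camera, query): "xyz" ([x, y, z] in m, in world coordinates, good to about 4 mm: the middle of the surface that is visible of it).
- finder.masks_of(camera, query): "mask" (384x512 bool, what is visible of it).
The state is a dict: "t": time; "q": joint angles; "qd": joint speeds; "joint_efforts": joint torques, N m; "eef_pos": TCP position; "ee_rot": TCP orientation; "force": force on the tool from outside, world axes, zero at the start; "moment": the same for the moment, N m; "width": finger opening in m.
Only numpy, scipy, OpenCV 4.12 (cv2) and the standard library are available. Lean on these libraries where they do the work, as an engineer would, in place of code of your own. Each camera call takes 0.05 s, during which the arm holds its last target. There are 200 camera calls.

## Task

On the candle packing table two battery LED candles stand head down in wooden cradles. Switch on the square one for its light check: put a fingertip into the empty part of the slot in its underside and slide the little switch button all the way towards the end marked with the raised dot. Leave the round LED candle switched off.

Things in the scene. Friction and masses are not known exactly. Their poses are not given: they have to be found in the camera images.
- square_candle: Square ivory LED candle, 100 x 100 mm, head down in a 136 x 136 x 30 mm wooden cradle; fixed. Origin: centre of the cradle's bottom; z up. Upturned underside at z = 100 mm. In it a slot along x, x -40 to +34 mm, y -19 to +19 mm, 10 mm deep (black floor at z = 90 mm). A raised black dot, 7 mm wide, 3 mm high, on the rim at x = +41 mm marks the ON end.
- square_switch (a joint): Grey slide button in the square candle's slot, 12 mm along x, 24 mm along y, top flush with the underside. 0 = off, 0.020 m = fully on (end stop); grows along the candle's +x, towards the dot; starts at 0 to 0.005. Button centre at x = 2 mm + value, so at least 36 mm of slot is empty behind it (-x side). Slides with about 2 N, no spring, stays where left.
- round_candle: Round ivory LED candle, 100 mm diameter, head down in a 136 x 136 x 30 mm wooden cradle; fixed. Origin and axes as for the square one. Underside at z = 100 mm with the same slot, button and dot. It must stay off.
- round_switch (a joint): The same kind of slide button in the round candle: 0 = off, 0.020 m = on; starts at 0 to 0.005 and must stay off.
Not all that is in view belongs to the job. Leave any green or turquoise look-alike of the round_candle alone.

How it is judged:
At the end, for the whole second after the job is handed in: The square candle's switch stands within 4 mm of its ON end stop (above 0.016 of 0.020 m) and the round candle's switch is still off (below 0.010 m) (value of joint square_switch above 0.016 m and value of joint round_switch below 0.01 m); the robot touches nothing.
It fails at once if the round candle's switch is slid towards on (beyond 0.010 m) (value of joint round_switch above 0.01 m).
It also fails if it takes over 32 s, if anything falls off the work surface, if the arm or the gripper's body presses on something with over 40 N, if the wrist force passes 120 N, or if a joint passes its speed limit or range.

## Working session

There is one attempt and no reset: what is moved stays moved. The work goes in short steps, Python scripts to look and compute and a tool call to move; the robot and the scene stay as the last step left them, time stands still between calls to the robot, and variables do not carry over. Pictures are saved under pics/ and viewed, about 8 in all and at most 12, crops included, and the job is handed in when it is done.

Besides the shell and the picture viewer there is one more tool, called by a JSON object that holds its "api" and its "payload". play_rows: Moves the arm, as the interface text tells. Its arguments: {"type":"object","properties":{"targets":{"type":"array","items":{"type":"array","items":{"type":"array","items":{"type":"number"}}}},"grip":{"type":"number"},"newtons":{"type":"number"}},"required":["targets"]}

```bash
mkdir -p pics; ls; python3 - <<'E'
from station import arm,cams,finder
import cv2,numpy as np
print(arm.get_state(), arm.tcp_to_tips)
for n in ("top","scene"):
    im,d=cams.grab_frame(n); cv2.imwrite(f"pics/{n}0.png",im[:,:,::-1]); np.savez(f"{n}0.npz",im=im,d=d)
    print(n,cams.camera_params(n))
    for q in ("square_candle","round_candle","square_switch"):
        print(q,[(np.round(r["xyz"],3).tolist(),round(r["score"],2)) for r in finder.find_in(n,q)])
E
```

```text
pics
{'t': 0.0, 'q': array([ 1.51108513e+00,  3.59383950e-01,  1.10932872e-02, -3.72902243e-04,
       -1.22414932e+00, -2.88100331e-01]), 'qd': array([-0.00019582,  0.00113207,  0.00160946, -0.00085991, -0.00063932,
        0.00191123]), 'joint_efforts': array([-2.18263383e-03, -5.82717276e+01,  2.93053025e+01,  6.99723065e+00,
        6.76953845e-03, -1.62989627e-04]), 'eef_pos': array([0.22999791, 0.63439785, 0.40373525]), 'ee_rot': array([ 3.13991713e+00, -1.30954048e-04, -3.47938401e-01]), 'force': array([-0.48026754, -0.22467595,  0.65872458]), 'moment': array([ 0.0035436 , -0.05360937, -0.00032493]), 'width': 0.08756069966301651} 0.1781
top {'intrinsics': array([[457.10547211,   0.        , 250.02834213],
       [  0.        , 457.10547211, 188.85777514],
       [  0.        ,   0.        ,   1.        ]]), 'position': array([ 0.19939952, -0.12570259,  1.32604742]), 'attitude': array([-2.99964621,  0.00419748, -1.5717231 ])}
square_candle [([0.574, 0.173, 0.091], 0.78)]
round_candle [([0.333, -0.458, 0.057], 0.73), ([0.184, -0.297, 0.031], 0.58), ([0.472, -0.208, 0.053], 0.55)]
square_switch [([0.589, 0.19, 0.098], 0.59)]
scene {'intrinsics': array([[395.67600424,   0.        , 252.34567611],
       [  0.        , 395.67600424, 196.58030952],
       [  0.        ,   0.        ,   1.        ]]), 'position': array([0.71286906, 0.2416303 , 0.89829688]), 'attitude': array([-2.60097408, -0.00510487,  2.38873461])}
square_candle [([0.588, 0.184, 0.104], 0.56)]
round_candle [([0.209, -0.28, 0.051], 0.89), ([0.352, -0.443, 0.048], 0.88), ([0.496, -0.195, 0.055], 0.82)]
square_switch []
```

View pics/top0.png

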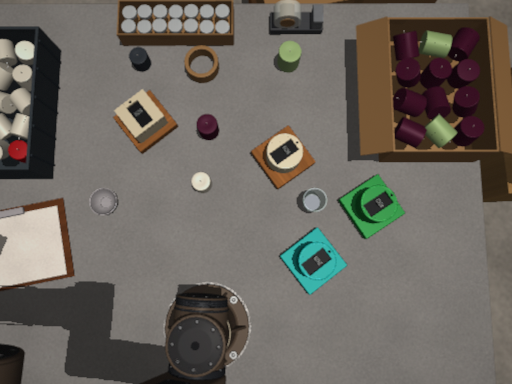

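View pics/scene0.png

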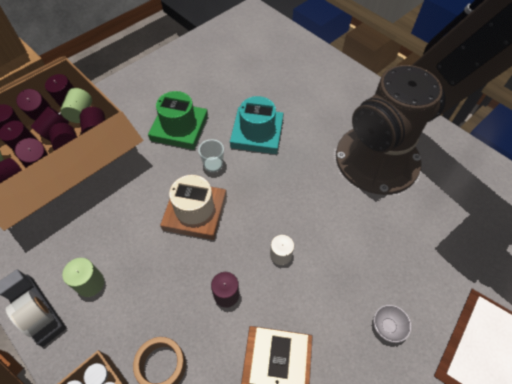

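The top picture shows the square ivory candle at pixel (141,115) and the round ivory one at (285,152). The green (378,204) and turquoise (316,262) ones are look-alikes. In the scene picture the square candle is at (279,358). I choose the ivory square one and will check it in a close crop.

```bash
cat > h.py <<'E'
import numpy as np, cv2
from scipy.spatial.transform import Rotation as R
def px2w(p,u,v,z):  # pixel onto plane z
    K=p["intrinsics"]; r=R.from_euler("xyz",p["attitude"]).as_matrix()@np.linalg.inv(K)@np.array([u,v,1.])
    c=np.array(p["position"]); return c+r*(z-c[2])/r[2]
def w2px(p,X):
    c=R.from_euler("xyz",p["attitude"]).as_matrix().T@(np.array(X)-p["position"]); k=p["intrinsics"]@c; return k[:2]/k[2]
E
python3 - <<'E'
from h import *
from station import cams
a=np.load("top0.npz")["im"][80:160,100:190,::-1]; b=np.load("scene0.npz")["im"][314:384,230:320,::-1]
a=cv2.resize(a,None,fx=4.4,fy=4.4,interpolation=cv2.INTER_CUBIC); b=cv2.resize(b,None,fx=4.4,fy=4.4,interpolation=cv2.INTER_CUBIC)
b=cv2.copyMakeBorder(b,0,a.shape[0]-b.shape[0],0,0,cv2.BORDER_CONSTANT)
cv2.imwrite("pics/crop0.png",np.hstack([a,b]))
p=cams.camera_params("top"); print(px2w(p,141,115,.1),w2px(p,[.589,.19,.098]))
p=cams.camera_params("scene"); print(px2w(p,279,358,.1))
E
```

```text
[0.58222041 0.18179681 0.1       ] [138.30779111 112.86702024]
[0.58876923 0.18885408 0.1       ]
```

View pics/crop0.png

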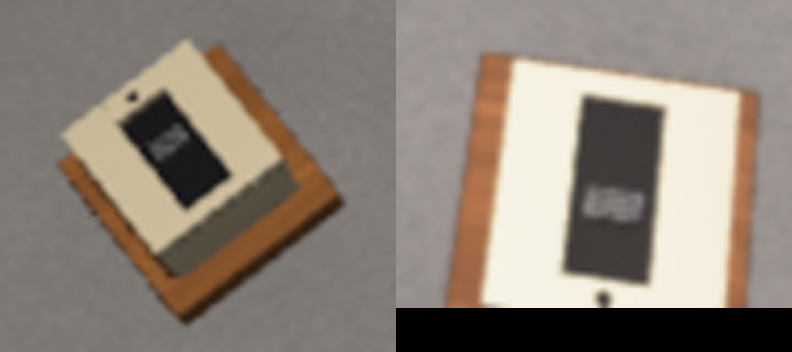

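The crop confirms the choice: an ivory square candle in a wooden cradle. The black dot is at crop (132,97), up-left of the slot, and the slot corners are at (165,91), (120,122), (187,209) and (230,178). Next I work out the pose and the hover move.

```bash
cat >> h.py <<'E'
def move(s,pos,yaw):  # shift in tool axes and turn (deg) to reach TCP pos, yaw
    Rt=R.from_euler("xyz",s["ee_rot"]).as_matrix()
    d=Rt.T@(np.array(pos)-s["eef_pos"]); dy=(yaw-s["ee_rot"][2]+np.pi)%(2*np.pi)-np.pi
    return np.round(d,4), round(-np.degrees(dy),1)
E
python3 - <<'E'
from h import *
from station import arm,cams
p=cams.camera_params("top")
f=lambda c:px2w(p,(c[0]+.5)/4.4-.5+100,(c[1]+.5)/4.4-.5+80,.1)
sq=np.array([f(c) for c in [(188,40),(62,135),(157,253),(283,158)]]); sl=np.array([f(c) for c in [(165,91),(120,122),(187,209),(230,178)]]); dot=f((132,97))
print(sq,sl,dot,"\ncentres",sq.mean(0),sl.mean(0))
ax=lambda a,b:np.degrees(np.arctan2(*(a-b)[[1,0]]))
print("yaws",ax(sq[0],sq[3]),ax(sq[1],sq[2]),ax(sl[0],sl[3]),ax(sl[1],sl[2]),ax(dot,sq.mean(0)))
s=arm.get_state(); w=cams.camera_params("wrist"); print(w)
Rt=R.from_euler("xyz",s["ee_rot"]).as_matrix(); print("cam in tool",Rt.T@(w["position"]-s["eef_pos"]),Rt.T@R.from_euler("xyz",w["attitude"]).as_matrix())
E
```

```text
[[0.65834934 0.18053949 0.1       ]
 [0.5959214  0.25823742 0.1       ]
 [0.51920833 0.19546963 0.1       ]
 [0.5805778  0.11803801 0.1       ]] [[0.62466431 0.19404311 0.1       ]
 [0.6043554  0.22184864 0.1       ]
 [0.54756885 0.17757564 0.1       ]
 [0.56762673 0.15111548 0.1       ]] [0.62076315 0.21484582 0.1       ] 
centres [0.58851422 0.18807114 0.1       ] [0.58605382 0.18614572 0.1       ]
yaws 38.787266757983545 39.29054591696251 36.96584885646269 37.941368118557214 39.70116421856469
{'intrinsics': array([[279.42836802,   0.        , 257.02902128],
       [  0.        , 279.42836802, 188.67968574],
       [  0.        ,   0.        ,   1.        ]]), 'position': array([0.30164819, 0.6086967 , 0.38476711]), 'attitude': array([ 2.85649576e+00, -1.04516170e-03, -1.91817264e+00])}
cam in tool [ 0.07610778 -0.00010546  0.01975974] [[ 4.19513281e-04 -9.59620676e-01 -2.81296965e-01]
 [ 9.99999598e-01  1.79732585e-04  8.78210711e-04]
 [-7.92190926e-04 -2.81297220e-01  9.59620366e-01]]
```

```bash
cat > tgt.py <<'E'
from h import *
def cand(c,yaw,x,y,z):
    return [c[0]+x*np.cos(yaw)-y*np.sin(yaw), c[1]+x*np.sin(yaw)+y*np.cos(yaw), z]
E
python3 - <<'E'
from tgt import *
from station import arm
yaw=np.radians(38.7); t=cand((.5885,.188),yaw,-.022,.0545,.34)
print(t,move(arm.get_state(),t,yaw))
E
```

```text
[np.float64(0.5372548062682608), np.float64(0.21677811876055347), 0.34] (array([0.4312, 0.288 , 0.0646]), np.float64(-58.6))
```

{"api": "play_rows", "payload": {"targets": [[[0.05,0.033,0,-7],[0.1,0.067,0,-15],[0.15,0.1,0.01,-24],[0.2,0.133,0.02,-32],[0.25,0.167,0.03,-40]]], "grip": 0}}

```text
t: 1.02
eef_pos: [0.409, 0.3907, 0.3747]
ee_rot: [-3.141, -0.001, 0.355]
force: [1.1, -0.0, 0.7]
width: 0.0875
```

```bash
python3 - <<'E'
from tgt import *
from station import arm
yaw=np.radians(38.7); t=cand((.5885,.188),yaw,-.022,.0545,.34)
s=arm.get_state(); print(s["eef_pos"],s["ee_rot"],s["force"],move(s,t,yaw))
E
```

```text
[0.40899635 0.39071485 0.37474836] [-3.14108260e+00 -7.18356808e-04  3.55374747e-01] [ 1.1180353  -0.01341088  0.73389506] (array([0.0597, 0.2077, 0.0347]), np.float64(-18.3))
```

{"api": "play_rows", "payload": {"targets": [[[0.015,0.05,0.01,-5],[0.03,0.104,0.02,-10],[0.045,0.156,0.03,-15],[0.0597,0.2077,0.0347,-18.3],[0.0597,0.2077,0.0347,-18.3]]]}}

```text
t: 1.65
eef_pos: [0.5369, 0.2148, 0.3393]
ee_rot: [3.141, 0.001, 0.666]
force: [-0.4, 0.9, 0.5]
width: 0.0877
```

```bash
python3 - <<'E'
from tgt import *
from station import arm,cams
s=arm.get_state(); w=cams.camera_params("wrist"); im,d=cams.grab_frame("wrist")
np.savez("w1.npz",im=im,d=d,s=s,w=w,allow_pickle=True)
print(s["eef_pos"],s["ee_rot"],s["force"])
Rt=R.from_euler("xyz",s["ee_rot"]).as_matrix()
yaw=np.radians(38.7);c=(.5885,.188)
for X in [(-.04,-.019),(-.04,.019),(.034,.019),(.034,-.019),(.041,0)]: print(X,w2px(w,cand(c,yaw,*X,.1)))
print("finger",w2px(w,s["eef_pos"]+Rt@[0,.0545,.178]))
cv2.imwrite("pics/w1.png",im[:,:,::-1])
E
```

```text
[0.5369332  0.21483297 0.33932952] [3.14135618e+00 1.21262527e-03 6.66049695e-01] [-0.40251757  0.85258597  0.54083978]
(-0.04, -0.019) [342.22299865 219.52339331]
(-0.04, 0.019) [297.33326698 219.90705668]
(0.034, 0.019) [300.3897077  131.01098958]
(0.034, -0.019) [349.64135053 130.56001668]
(0.041, 0) [325.55988643 121.47060139]
finger [344.71302592 234.59368472]
```

View pics/w1.png

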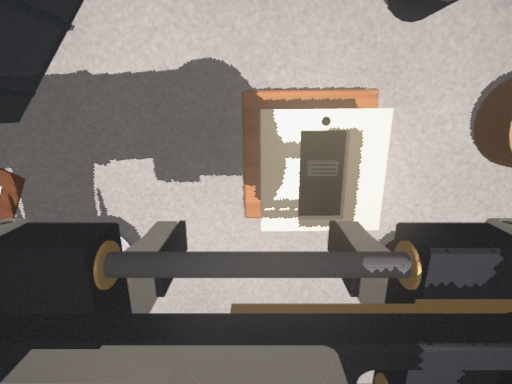

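The wrist picture shows the slot at cols 299–347, rows 130–217 and the dot at (326,121), matching the prediction within about a pixel. The right finger's tip is at about (345,222). I'll descend to just above the rim and check there.

```bash
python3 - <<'E'
from tgt import *
from station import arm
yaw=np.radians(38.7); t=cand((.5885,.188),yaw,-.023,.0545,.108+.1781)
s=arm.get_state(); print(s["eef_pos"],s["ee_rot"],s["force"],move(s,t,yaw))
f=np.load("w1.npz",allow_pickle=True); w=f["w"].item(); d=f["d"]
Rc=R.from_euler("xyz",w["attitude"]).as_matrix()
for n,(u0,u1,v0,v1) in dict(rim=(355,378,130,220),rimL=(268,290,130,220),btn=(310,335,163,172),floor=(305,335,185,210),finger=(332,355,222,226)).items():
    v,u=np.mgrid[v0:v1,u0:u1]; D=d[v0:v1,u0:u1]
    z=(w["position"]+((np.stack([u,v,1+0*u],-1)@np.linalg.inv(w["intrinsics"]).T)*D[...,None])@Rc.T)[D>0]
    print(n,np.median(z,0))
E
```

```text
[0.53629771 0.21618574 0.33964769] [3.14155760e+00 5.80423055e-04 6.66400489e-01] [-0.61842636 -0.15247347  0.1820906 ] (array([0.0001, 0.0001, 0.0535]), np.float64(-0.5))
rim [0.60963979 0.16023068 0.10022846]
rimL [0.56607921 0.21542201 0.10022771]
btn [0.59236276 0.19203184 0.10034566]
floor [0.5712542  0.17328845 0.0911097 ]
finger [0.57649921 0.18241556 0.16919917]
```

{"api": "play_rows", "payload": {"targets": [[[0,0,0.02,-0.5],[0,0,0.04,-0.5],[0,0,0.0535,-0.5],[0,0,0.0535,-0.5],[0,0,0.0535,-0.5]]]}}

```text
t: 2.33
eef_pos: [0.5357, 0.2183, 0.2872]
ee_rot: [3.141, -0.001, 0.679]
force: [0.5, 0.3, 0.8]
width: 0.0877
```

```bash
python3 - <<'E'
from tgt import *
from station import arm,cams
s=arm.get_state(); w=cams.camera_params("wrist"); im,d=cams.grab_frame("wrist")
print(s["eef_pos"],s["ee_rot"],s["force"])
yaw=np.radians(38.7);c=(.5885,.188)
for X in [(-.04,-.019),(-.04,.019),(.034,.019),(.034,-.019),(.041,0)]: print(X,w2px(w,cand(c,yaw,*X,.1)))
for x in (-.023,):print(move(s,cand(c,yaw,x,.0545,.094+.1781),yaw))
cv2.imwrite("pics/w2.png",im[:,:,::-1])
E
```

```text
[0.53568526 0.2182808  0.28718078] [ 3.14137143e+00 -9.59797085e-04  6.79105970e-01] [0.52259831 0.27192767 0.84764464]
(-0.04, -0.019) [369.55071916 253.33037233]
(-0.04, 0.019) [312.87057037 253.14060424]
(0.034, 0.019) [320.35685745 141.94481039]
(0.034, -0.019) [384.11369219 142.20277911]
(0.041, 0) [353.42898561 130.10337741]
(array([-0.0007,  0.0021,  0.0151]), np.float64(0.2))
```

View pics/w2.png

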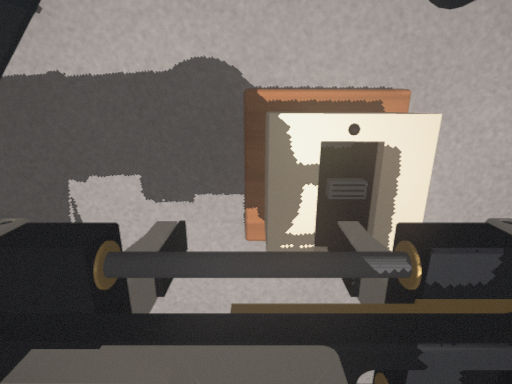

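The slot is still clear under the right finger: its edges are at about cols 319–374 by row 222, the finger tip is at 327–350, and the button is at (347,188). I shift 3 mm sideways, then insert the finger.

{"api": "play_rows", "payload": {"targets": [[[0,0.003,0,0],[0,0.003,0.005,0],[0,0.003,0.01,0],[0,0.003,0.015,0],[0,0.003,0.015,0]]]}}

```text
t: 3.0
eef_pos: [0.5373, 0.2153, 0.2708]
ee_rot: [-3.142, 0.001, 0.678]
force: [-0.4, -0.7, 0.3]
width: 0.0879
```

```bash
python3 - <<'E'
from tgt import *
from station import arm
yaw=np.radians(38.7)
for _ in range(1):
    s=arm.get_state(); print(s["eef_pos"],s["ee_rot"],s["force"],move(s,cand((.5885,.188),yaw,.0065,.0525,.094+.1781),yaw))
E
```

```text
[0.53728327 0.21531904 0.27080368] [-3.14156350e+00  1.12338204e-03  6.78353372e-01] [-0.43753896 -0.6745566   0.34340096] (array([ 0.0294,  0.0009, -0.0013]), np.float64(0.2))
```

{"api": "play_rows", "payload": {"targets": [[[0.006,0,0,0],[0.012,0,0,0],[0.018,0,0,0],[0.024,0,0,0],[0.027,0,0,0]]]}}

```text
t: 3.62
eef_pos: [0.5588, 0.2325, 0.2714]
ee_rot: [3.142, 0.0, 0.678]
force: [-0.8, -0.9, 1.4]
width: 0.0877
```

{"api": "play_rows", "payload": {"targets": [[[0.001,0,0,0],[0.002,0,0,0],[0.002,0,0,0]]]}}

```text
t: 4.0
eef_pos: [0.5597, 0.2333, 0.2714]
ee_rot: [-3.142, 0.001, 0.678]
force: [-3.7, -2.4, 3.0]
width: 0.0874
```

```bash
python3 - <<'E'
from tgt import *
from station import arm,cams
yaw=np.radians(38.7)
for _ in range(3):
    s=arm.get_state(); print(s["eef_pos"],s["ee_rot"],s["force"],move(s,cand((.5885,.188),yaw,.0065,.0525,.094+.1781),yaw))
    w=cams.camera_params("wrist"); im,d=cams.grab_frame("wrist")
cv2.imwrite("pics/w3.png",cv2.resize(im[80:280,220:480,::-1],None,fx=2.5,fy=2.5))
E
```

```text
[0.55966192 0.23329154 0.27135288] [-3.14152783e+00  1.11003630e-03  6.78197194e-01] [-3.70944463 -2.43505583  2.95853973] (array([ 0.0007,  0.0009, -0.0007]), np.float64(0.2))
[0.55966118 0.23328034 0.2713488 ] [-3.14151468e+00  1.02299119e-03  6.78182312e-01] [-3.07731692 -3.42160861  2.48993169] (array([ 0.0007,  0.0009, -0.0008]), np.float64(0.2))
[0.55965889 0.23328317 0.27132546] [-3.14151611e+00  1.00678215e-03  6.78199465e-01] [-4.0455454  -3.98962065  2.83556168] (array([ 0.0007,  0.0009, -0.0008]), np.float64(0.2))
```

View pics/w3.png

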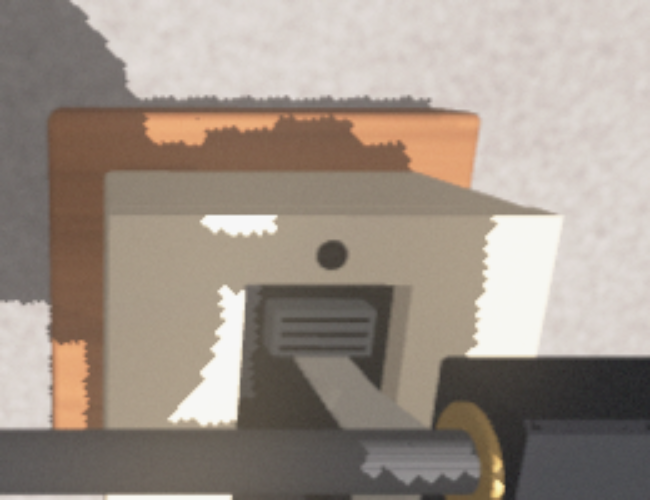

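The button (crop rows 298–357) is now close to the dot end of the slot (row 286), with the fingertip right behind it. The force is about 5 N. I push 1 mm further to see whether the end stop holds.

{"api": "play_rows", "payload": {"targets": [[[0.001,0,0,0],[0.001,0,0,0],[0.001,0,0,0]]]}}

```text
t: 4.53
eef_pos: [0.56, 0.2335, 0.2713]
ee_rot: [-3.141, 0.003, 0.678]
force: [-7.2, -5.3, 4.9]
width: 0.0876
```

```bash
python3 - <<'E'
from tgt import *
from station import arm,cams
yaw=np.radians(38.7); s=arm.get_state(); w=cams.camera_params("wrist"); print(s["eef_pos"],s["force"])
for X in [(.034,0),(.028,0),(.024,0),(.016,0),(.041,0)]: print(X,(w2px(w,cand((.5885,.188),yaw,*X,.1))-[220,80])*2.5)
E
```

```text
[0.56001059 0.23351687 0.27125345] [-7.23736931 -5.25009576  4.86132289]
(0.034, 0) [327.01060522 286.861205  ]
(0.028, 0) [324.44622224 311.72625306]
(0.024, 0) [322.76670089 328.01140994]
(0.016, 0) [319.47756697 359.90386665]
(0.041, 0) [330.07289667 257.16828289]
```

The force rose to about 9 N while the arm moved only 0.4 mm, so it is on the end stop. I back off and lift.

{"api": "play_rows", "payload": {"targets": [[[-0.004,0,0,0],[-0.01,0,0,0],[-0.01,0,-0.02,0],[-0.01,0,-0.05,0],[-0.01,0,-0.08,0]]]}}

```text
t: 5.15
eef_pos: [0.553, 0.2282, 0.3524]
ee_rot: [3.142, -0.001, 0.679]
force: [0.4, 0.4, 0.4]
width: 0.0875
```

{"api": "play_rows", "payload": {"targets": [[[0,0,-0.02,0],[0,0,-0.02,0],[0,0,-0.02,0]]]}}

```text
t: 5.52
eef_pos: [0.5527, 0.2279, 0.3708]
ee_rot: [-3.141, 0.0, 0.678]
force: [0.5, -0.1, -0.3]
width: 0.0879
```

```bash
python3 - <<'E'
from tgt import *
from station import arm,cams
s=arm.get_state(); w=cams.camera_params("wrist"); im,d=cams.grab_frame("wrist"); print(s["t"],s["eef_pos"],s["force"])
yaw=np.radians(38.7)
o=w2px(w,cand((.5885,.188),yaw,.01,0,.1)).astype(int)-[70,60]; o=np.maximum(o,0); print(o)
for X in [(.034,0),(.028,0),(.016,0),(-.04,0)]: print(X,(w2px(w,cand((.5885,.188),yaw,*X,.1))-o)*4)
a=cv2.resize(im[o[1]:o[1]+120,o[0]:o[0]+140,::-1],None,fx=4,fy=4)
cv2.imwrite("pics/w4.png",a)
E
```

```text
5.525 [0.55272417 0.22793857 0.37083135] [ 0.52510932 -0.06649803 -0.26551373]
[244 117]
(0.034, 0) [289.80988847 140.23511938]
(0.028, 0) [288.13275384 166.57416959]
(0.016, 0) [284.84473116 218.21188139]
(-0.04, 0) [270.57919026 442.24923166]
```

View pics/w4.png

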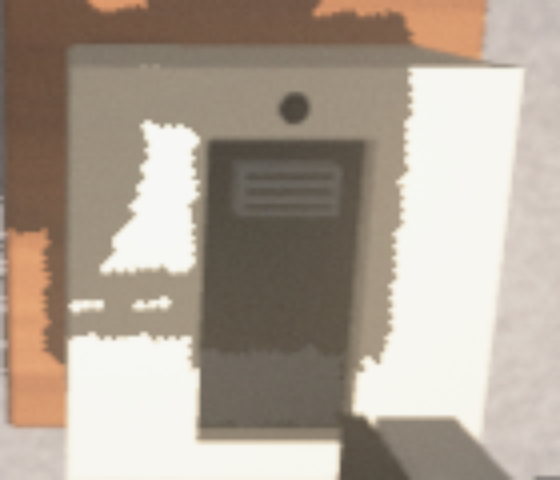

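The button spans crop rows 162–215, against 166–218 predicted for fully on. It stands at its stop at the dot end, and the finger is out of the slot. I hand the job in.

```bash
python3 -c "
from station import job_done; print(job_done())"
```

```text
the job is handed in; nothing more can be done
None
```

I slid the square candle's switch to its ON end stop and handed the job in at about 5.5 s. I put one open-gripper fingertip into the empty part of the slot and pushed the button towards the dot.

- **End stop:** On the last 1 mm push, the force rose from about 5 N to 9 N while the arm moved only about 0.4 mm.
- **Button position:** The last wrist picture shows the button within about 1 mm of where it should stand when fully on.
- **Clear of contact:** The fingertip was out of the slot and the arm about 0.1 m higher, with the force reading near zero.
- **Round candle:** I never went near it or the green and turquoise look-alikes. I did not take another picture of the round switch.
- **One disagreement:** In the picture taken during the push, the button's front edge looked about 3 mm nearer the slot end than expected. Its rear edge and the later picture both agreed with fully on.

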